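# Set the microscope lamp to level five and switch it on

### The arm

A 6-joint arm with a two-finger parallel gripper is mounted at the origin on the work surface. World frame = base frame: x ahead of the robot, y to its left, z up, the work surface at z = 0. Lengths are in mm, angles in rad, forces in N, time in s.
With the tool pointing down it reaches from about 225 to 725 mm from the base axis. Payload 3.1 kg.
Tool frame: the origin (TCP) lies between the finger pads; the fingertips stand ctrl.nose_length ahead of it and the grasp point (between the pads) lies 11 mm behind it (ctrl.nose_length is the distance from the TCP to the fingertips, in mm); z points along the fingers, y is the line along which they close (so a half turn about z gives the same grasp; the last joint's range is limited). The gripper opens to 85 mm and grips with 20 to 120 N. Pads are 22 mm wide; open, the fingers measure 114 mm over their backs; the gripper's body (76 mm by 85 mm) begins 54 mm behind the grasp point. The pads swing forward as they close: fully open they stand 13 mm farther back than shut.
Start: joints at [1.125, 0.048, 0.099, 1.622, 0, 1.443], TCP at [164.058, 498.701, 239.312] pointing down, gripper open.
Joint ranges: [-2.91, 2.91], [-0.99, 1.94], [-1.21, 1.42], [-2.12, 2.29], [-1.49, 1.47], [-3.14, 3.14]. Speed limits (rad/s): [2.79, 2.79, 3.14, 3.14, 3.14, 3.14].

### API

Orientations are given as a unit quaternion [w, x, y, z].
In Python, from cell import ctrl, eyes gives the robot as it stands.
- The arm moves only by the tool jog_arm, never from a script. Its argument "increments" is a list of rows, each a list of 6 numbers: the shift along the world's x, y, z in m, then the turn, a rotation vector about the world's x, y, z in degrees. In form: [[tx, ty, tz, ax, ay, az], ...]. A call has 1 to 12 rows; each row is the pose to reach, as a shift and turn from the pose commanded when the call began; what a row does not reach only later rows make up. A row lasts 1/12 s, in which the tool goes at most 41.7 mm and 7.16 degrees, less where a joint would pass 70% of its speed; a pose out of reach is approached as far as the arm can. A call with a gripper value outside its range is refused whole. "hand" is the closure, from 0 (fully open) to 1 (shut), set as the call begins (left out, the last holds). The fingers move at their own pace and stop on an object; "newtons" is the grip in N (left out, the last holds). Time passes only in rows, so rows that repeat a pose let the fingers close. It gives the time, the measured TCP pose, the force, the opening and the grip force at its end, in the units of the state.
- ctrl.sense(): the state, without advancing time (a new reading comes with each control period).
- eyes.camera(name): name is "scene" or "top"; returns the picture (480x640x3 uint8, red, green, blue); there is no depth.
- eyes.camera_info(name): a dict with "mtx" (3x3 intrinsics, pixels), "k1" (the pictures are not rectified: a ray, as slopes to the right and down, at radius r is drawn at 1 + k1 r^2 times it, then the intrinsics apply), "rvec" (rotation vector, rad) and "tvec" (3), from world to camera coordinates, as OpenCV has them. Camera axes: x right, y down, z forward; pixel columns grow to the right and rows downward; lengths in mm; the calibration is good to about 2 mm. A picture is of the moment at which its call begins. camera_info takes no time and is no camera call.
- ctrl.finish_job(): hands the job in; it is judged then, once.
The state is a dict: "clock": time; "joints": joint angles; "dq": joint speeds; "tau": joint torques, N m; "position": TCP position; "tcp_rot": TCP orientation; "ft_force": force on the tool from outside, world axes, zero at the start; "ft_torque": the same for the moment, N m; "opening": opening from 0.0 (shut) to 1.0 (fully open); "gripper_force": force on a finger pad.
Only numpy, scipy, OpenCV 4.12 (cv2) and the standard library are available. Lean on these libraries where they do the work, as an engineer would, in place of code of your own. Each camera call takes 0.05 s, during which the arm holds its last target. There are 200 camera calls.

### The job

On the lamp controller, turn the pointer knob clockwise with a fingertip, gently pushing it click by click, until it rests at the fifth of its seven dots, counting from the smallest. Then press the push button all the way down to switch the lamp on, let it spring back, and draw clear. Do not pinch the knob, do not press the button before the knob is set, and leave the puck, plug, jar and dish standing where they are.

Things in the scene. Friction and masses are not known exactly. Their poses are not given: they have to be found in the camera images.
- controller: Off-white lamp controller box, 180 mm deep (x) by 260 mm wide (y), top face 70 mm above the bench; fixed. Origin: centre of its underside; x points away from the operator, y left, z up. On top: the pointer knob (left half), seven dark dots in a half circle of 58 mm radius round it, growing clockwise from 5 to 16 mm across, and the push button (right half, near side).
- selector_axis (a point): Point on the vertical turning axis of the pointer knob, level with the knob's top: 31 mm above the box's top face. Lies at x = +10, y = +45 mm in the controller frame.
- selector_tip (a point): Outer end of the knob's nose, on its top edge, 44 mm from the axis; moves with the knob. The knob is a black upright bar 14 mm wide, reaching from 16 mm behind the axis to 44 mm ahead, its top 31 mm above the box; a skirt of 22 mm radius, up to 9 mm above the box, surrounds its foot; a light line marks the nose. Over 20 N from the fingers counts as pinching or forcing it.
- selector (a joint): Knob angle, rad, growing clockwise from above. 0 = first position (smallest dot), nose along the controller's +y; 0.5236 a click; fifth = 2.094, last (seventh) = 3.142; stops 0.1 beyond the first and last. Past half-way between two positions the detent pulls it into the next; going over takes up to 0.065 N m (about 2 N near the nose). It starts at one of the first three positions.
- lamp_button_top (a point): Centre of the top face of the round push button (28 mm across, in a low metal housing) on the controller's top, at x = -45, y = -85 mm in the controller frame; moves down with the button.
- lamp_button (a joint): Travel of the push button in m: 0 = out, 0.006 = fully down (about 5 N); it springs back when let go.
- puck_mid (a point): Middle of a loose steel puck, 32 mm across and 25 mm tall, standing on the controller's top at its far right; a bystander.
- plug_mid (a point): Middle of a loose stepped aluminium plug, 40 mm across and 55 mm tall, standing on the bench; a bystander.
- jar_mid (a point): Middle of a loose closed jar, 56 mm across and 70 mm tall, standing on the bench; a bystander.
- dish_mid (a point): Middle of a loose flat steel dish, 90 mm across and 15 mm tall, on the bench; a bystander.

How it is judged (in metres and radians):
On the way, in this order (a step that is already met when the one before it is completed fails the run):
1. the knob rests at the fifth position with the button out (value of joint selector between 1.974 and 2.214 rad and velocity of joint selector between -0.1 and 0.1 rad/s and value of joint lamp_button below 0.0015 m), for 0.2 s.
2. the button is pressed down with the knob at the fifth position (value of joint selector between 1.974 and 2.214 rad and value of joint lamp_button above 0.0045 m), for 0.05 s.
At the end, for the whole second after the job is handed in: The knob rests within 0.12 rad of the fifth position (2.094 rad), the button has been pressed at least 4.5 mm after that and is out again (under 1.5 mm), and each bystander is within 15 mm of where it started (all of step 1 and distance of each of puck_mid, plug_mid, jar_mid, dish_mid from where it was at the start of the episode below 0.015 m); the robot touches nothing.
It fails at once if the button is pressed (over 3 mm) while the knob is not at the fifth position (value of joint lamp_button above 0.003 m and not (value of joint selector between 1.854 and 2.334 rad)).
It fails at once if the knob is pinched or forced (over 20 N from the fingers) (contact force between the fingers and selector above 20 N).
It fails at once if the puck, plug, jar or dish is moved or lifted by more than 15 mm (distance of any of puck_mid, plug_mid, jar_mid, dish_mid from where it was at the start of the episode above 0.015 m).
It also fails if it takes over 48 s, if anything falls off the work surface, if the arm or the gripper's body presses on something with over 40 N, if the wrist force passes 120 N, or if a joint passes its speed limit or range.

## Working session

There is one attempt and no reset: what is moved stays moved. The work goes in short steps, Python scripts to look and compute and a tool call to move; the robot and the scene stay as the last step left them, time stands still between calls to the robot, and variables do not carry over. Pictures are saved under pics/ and viewed, at most 12 in all, crops included, and the job is handed in when it is done.

Besides the shell and the picture viewer there is one more tool, called after "Call:" in YAML: its name, and indented under it one key for each argument. jog_arm: Moves the arm, as the interface text tells. Its arguments: {"type":"object","properties":{"increments":{"type":"array","items":{"type":"array","items":{"type":"number"}}},"hand":{"type":"number"},"newtons":{"type":"number"}},"required":["increments"]}

```bash
mkdir -p pics; ls; python3 - <<'E'
from cell import ctrl, eyes
import cv2
for n in ("top","scene"):
    cv2.imwrite(f"pics/{n}0.png",eyes.camera(n)[:,:,::-1]); print(n,eyes.camera_info(n))
print(ctrl.sense(), ctrl.nose_length)
E
```

```text
pics
top {'mtx': array([[551.20570883,   0.        , 311.67464139],
       [  0.        , 551.20570883, 229.17397403],
       [  0.        ,   0.        ,   1.        ]]), 'k1': -0.09311111707537005, 'rvec': array([ 2.09915461, -2.15459106,  0.20368019]), 'tvec': array([  58.21830204,  524.48755264, 1047.61593028])}
scene {'mtx': array([[584.07269167,   0.        , 316.06369013],
       [  0.        , 584.07269167, 245.93796215],
       [  0.        ,   0.        ,   1.        ]]), 'k1': -0.01691546110985079, 'rvec': array([ 0.91162368,  2.3387034 , -1.23232513]), 'tvec': array([ 330.17827621, -129.15739793, 1277.48560224])}
{'clock': 0.1, 'joints': array([ 1.12516719e+00,  4.86730939e-02,  9.77429389e-02,  1.62202157e+00,
       -3.41075099e-06,  1.44302766e+00]), 'dq': array([ 9.30446939e-05, -2.67510088e-03,  4.37878791e-03,  2.79808418e-04,
       -2.47630150e-03,  2.43439895e-04]), 'tau': array([ 1.92957501e-03, -3.39854336e+01,  3.20934463e+01,  1.58785185e-02,
       -2.07926328e-04,  9.55026309e-06]), 'position': array([163.84039873, 498.20385211, 238.23028514]), 'tcp_rot': array([-3.03124038e-04,  1.58261919e-01,  9.87396579e-01, -1.03419270e-03]), 'ft_force': array([-0.14033064,  0.04346537,  0.50194354]), 'ft_torque': array([-0.02133838, -0.04923333,  0.01427455]), 'gripper_force': 0.0, 'opening': 0.9997198799458308} 8.0
```

View pics/top0.png

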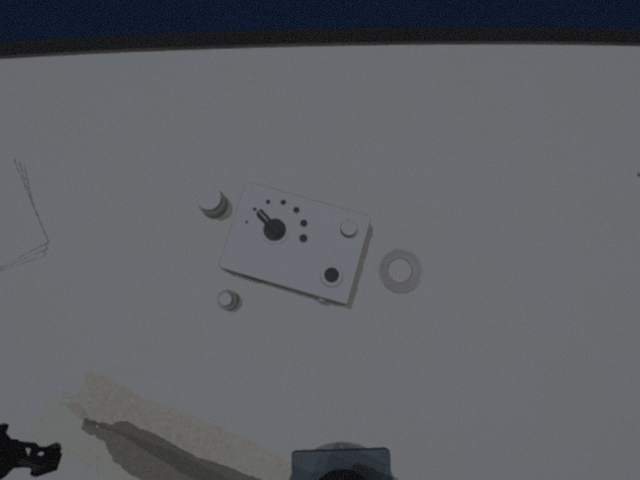

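View pics/scene0.png

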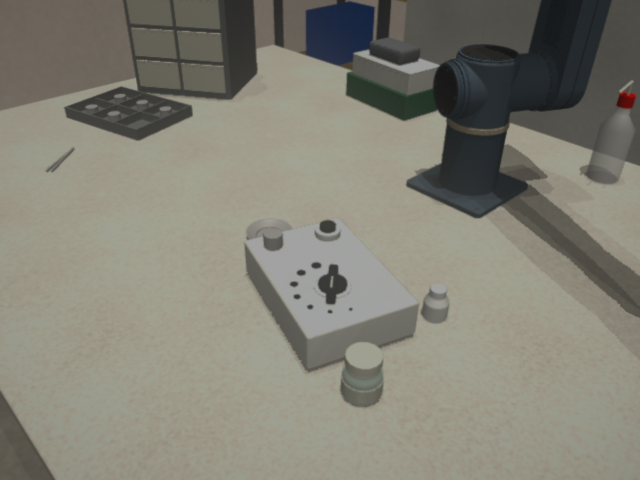

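The top view shows the controller with dots from (247,222) clockwise to (303,238), the knob at about (274,230) with its nose towards (258,210), and the button at (331,275). The scene view agrees. I'll zoom in to confirm the details.

```bash
cat > h.py <<'E'
import numpy as np, cv2
from cell import ctrl, eyes
def plane(name,px,z):
    c=eyes.camera_info(name); R=cv2.Rodrigues(c["rvec"])[0]; C=-R.T@c["tvec"]
    K=c["mtx"]; d=np.array([c["k1"],0,0,0,0.])
    p=np.array(px,float).reshape(-1,1,2)
    u=cv2.undistortPoints(p,K,d).reshape(-1,2)
    r=np.c_[u,np.ones(len(u))]@R
    return C+r*((z-C[2])/r[:,2])[:,None]
def proj(name,P):
    c=eyes.camera_info(name)
    return cv2.projectPoints(np.array(P,float).reshape(-1,1,3),c["rvec"],c["tvec"],c["mtx"],np.array([c["k1"],0,0,0,0.]))[0].reshape(-1,2)
def crop(name,x0,y0,w,h,s,out):
    im=eyes.camera(name)[y0:y0+h,x0:x0+w,::-1]
    im=cv2.resize(im,None,fx=s,fy=s,interpolation=cv2.INTER_CUBIC)
    im=cv2.normalize(im,None,0,255,cv2.NORM_MINMAX); cv2.imwrite(out,im)
E
python3 - <<'E'
from h import *
im=cv2.imread("pics/top0.png")[170:320,190:390]
im=cv2.resize(im,None,fx=4,fy=4,interpolation=cv2.INTER_CUBIC)
cv2.imwrite("pics/c1.png",cv2.normalize(im,None,0,255,cv2.NORM_MINMAX))
g=cv2.cvtColor(cv2.imread("pics/top0.png"),cv2.COLOR_BGR2GRAY)
m=(g[170:320,190:390]<75).astype(np.uint8)
n,l,s,c=cv2.connectedComponentsWithStats(m)
dots=[]
for i in range(1,n):
    if s[i,4]>3: print(c[i]+[190,170],s[i,4],plane("top",c[i]+[190,170],70)[0].round(1))
k=plane("top",[[247,182],[371,214],[349,304],[221,266]],70); print(k.round(0),np.linalg.norm(k-np.roll(k,1,0),axis=1))
E
```

```text
[217.93258427 209.0411985 ] 267 [566.8 228.   70. ]
[267.61538462 201.38461538] 13 [579.7 130.   70. ]
[282.84210526 201.84210526] 19 [578. 100.  70.]
[295.96 209.4 ] 25 [562.1  74.5  70. ]
[254.         208.71428571] 7 [565.6 156.9  70. ]
[271.97689076 226.7710084 ] 476 [528.6 122.   70. ]
[303.41176471 222.61764706] 34 [535.3  60.5  70. ]
[346.77777778 234.92592593] 27 [508.7 -23.3  70. ]
[302.85106383 237.76595745] 47 [505.3  62.3  70. ]
[272.22641509 284.09811321] 265 [416.8 123.1  70. ]
[331.22839506 274.41975309] 162 [432.4   9.5  70. ]
[233.83333333 302.06481481] 108 [384.2 196.9  70. ]
[332.58064516 301.82258065] 62 [380.    8.6  70. ]
[[620. 170.  70.]
 [549. -72.  70.]
 [375. -23.  70.]
 [454. 222.  70.]] [173.92489891 253.16506786 181.1262976  256.57159928]
```

View pics/c1.png

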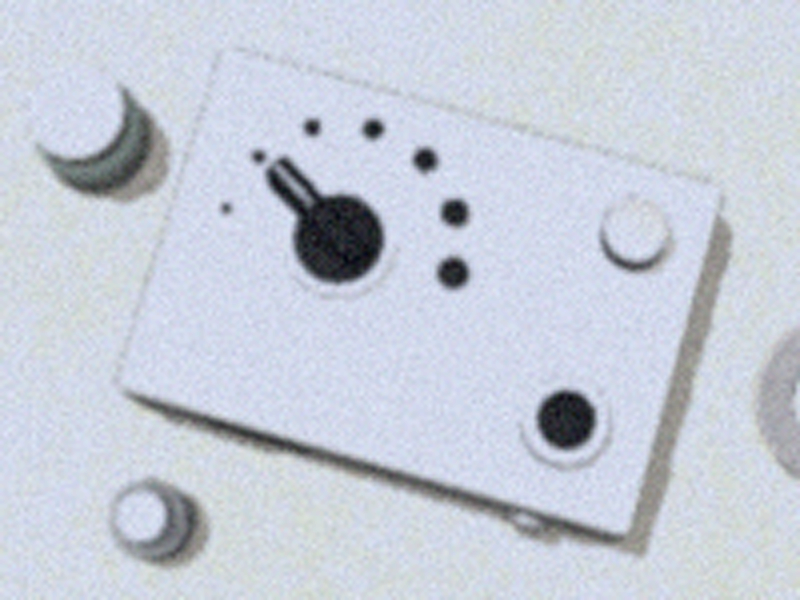

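```bash
cat >> h.py <<'E'
def fit():
    px=[[246.5,222],[254.1,208.8],[267.6,201.4],[282.8,201.8],[296,209.4],[303.4,222.6],[302.9,237.8]]
    P=plane("top",px,70)[:,:2]; th=np.arange(7)*np.pi/6
    Q=np.c_[10+58*np.sin(th),45+58*np.cos(th)]
    a=P-P.mean(0); b=Q-Q.mean(0)
    y=np.arctan2((b[:,0]*a[:,1]-b[:,1]*a[:,0]).sum(),(a*b).sum())
    R=np.array([[np.cos(y),-np.sin(y)],[np.sin(y),np.cos(y)]]); t=P.mean(0)-R@Q.mean(0)
    return y,R,t,P-(Q@R.T+t)
E
python3 - <<'E'
from h import *
y,R,t,e=fit(); print("yaw",y,"t",t,"res",e.round(1).tolist())
w=lambda x,yy,z:np.r_[R@[x,yy]+t,z]
print("axis",w(10,45,101),"btn",w(-45,-85,80))
print(proj("top",[w(10,45,101),w(-45,-85,80),w(10+44*np.sin(.5236),45+44*np.cos(.5236),101),w(90,130,70),w(90,-130,70),w(-90,-130,70),w(-90,130,70)]).round(1).tolist())
print("scene",proj("scene",[w(10,45,101),w(-45,-85,80),w(10+44*np.sin(.5236),45+44*np.cos(.5236),101),w(90,130,70),w(90,-130,70),w(-90,-130,70),w(-90,130,70)]).round(1).tolist())
# waypoints: face at knob angle th (bar half width 7 + 11 half finger + gap)
T0=ctrl.sense()["position"]; yaw0=2.824
for th,g in [(.5236,15),(.5236,5),(.5236,0),(.8,0),(1.05,0),(1.31,0),(1.57,0),(1.83,0),(1.95,0)]:
    n=np.array([np.sin(th),np.cos(th)]); tt=np.array([np.cos(th),-np.sin(th)])
    p=R@(np.array([10,45])+36*n-(18+g)*tt)+t
    print(th,g,p.round(1),"dyaw deg",round(np.degrees(y-th+np.pi-yaw0),1))
E
```

```text
yaw -0.3016361224432393 t [499.71763834  77.14238649] res [[-0.5, -0.8], [0.2, 0.2], [0.5, 0.1], [0.1, 0.2], [0.1, -0.1], [-0.1, -0.0], [-0.2, 0.4]]
axis [522.63488398 117.13988456 101.        ] btn [431.49726876   9.3487203   80.        ]
[[273.5, 226.7], [331.5, 274.4], [257.6, 210.4], [245.0, 180.1], [371.7, 215.0], [347.8, 303.9], [217.7, 266.9]]
scene [[333.9, 269.7], [327.8, 229.7], [332.2, 288.4], [308.8, 337.8], [243.4, 240.1], [339.2, 216.3], [421.5, 301.1]]
0.5236 15 [526.7 165.8] dyaw deg -29.1
0.5236 5 [533.5 158.5] dyaw deg -29.1
0.5236 0 [536.9 154.8] dyaw deg -29.1
0.8 0 [546.6 149.5] dyaw deg -44.9
1.05 0 [553.9 142.5] dyaw deg -59.2
1.31 0 [559.3 133.7] dyaw deg -74.1
1.57 0 [562.4 123.7] dyaw deg -89.0
1.83 0 [562.7 113.2] dyaw deg -103.9
1.95 0 [561.9 108.5] dyaw deg -110.8
```

Call:
jog_arm:
  increments:
    - [0.03, -0.0275, -0.005, 0, 0, -2.4]
    - [0.06, -0.055, -0.01, 0, 0, -4.8]
    - [0.09, -0.0825, -0.015, 0, 0, -7.2]
    - [0.12, -0.11, -0.02, 0, 0, -9.7]
    - [0.15, -0.1375, -0.025, 0, 0, -12.1]
    - [0.18, -0.165, -0.03, 0, 0, -14.5]
    - [0.21, -0.1925, -0.035, 0, 0, -17]
    - [0.24, -0.22, -0.04, 0, 0, -19.4]
    - [0.27, -0.2475, -0.045, 0, 0, -21.8]
    - [0.3, -0.275, -0.05, 0, 0, -24.2]
    - [0.33, -0.3025, -0.055, 0, 0, -26.7]
    - [0.359, -0.329, -0.06, 0, 0, -29.1]
  hand: 1

```text
clock: 1.1
position: [524.0, 167.8, 178.4]
tcp_rot: [-0.0, 0.402, 0.915, -0.0]
ft_force: [0.1, 1.2, -0.2]
opening: -0.0
gripper_force: 0.0
```

Call:
jog_arm:
  increments:
    - [0, 0, 0, 0, 0, 0]
    - [0, 0, 0, 0, 0, 0]
    - [0, 0, -0.02, 0, 0, 0]
    - [0, 0, -0.04, 0, 0, 0]
    - [0, 0, -0.04, 0, 0, 0]
    - [0, 0, -0.04, 0, 0, 0]
    - [0, 0, -0.04, 0, 0, 0]

```text
clock: 1.68
position: [522.6, 170.6, 140.2]
tcp_rot: [0.0, 0.4, 0.916, 0.0]
ft_force: [-0.0, -1.2, 0.8]
opening: -0.001
gripper_force: 0.0
```

```bash
python3 - <<'E'
from h import *
crop("top",190,170,200,150,4,"pics/c2.png")
s=ctrl.sense(); print(s)
q=s["tcp_rot"]; from scipy.spatial.transform import Rotation as Ro
print(Ro.from_quat(q[[1,2,3,0]]).as_matrix().round(3))
E
```

```text
{'clock': 1.7333, 'joints': array([ 1.93198658e-01,  1.11726759e-01, -2.85932148e-02,  1.42842494e+00,
        1.40163943e-04,  1.01753072e+00]), 'dq': array([-0.00659274, -0.00224849,  0.01291347, -0.00354558, -0.00123208,
        0.00077315]), 'tau': array([ 8.34627572e-03, -3.56487036e+01,  3.13386440e+01,  4.01874329e-02,
        1.21878602e-03,  3.59365940e-04]), 'position': array([523.25009885, 170.58020251, 140.88230326]), 'tcp_rot': array([8.03551422e-04, 4.00594625e-01, 9.16254817e-01, 6.41318203e-04]), 'ft_force': array([0.58994849, 0.27253352, 0.24389051]), 'ft_torque': array([ 0.0196707 , -0.02974235,  0.00493474]), 'gripper_force': 0.0, 'opening': 0.004766778403274758}
[[-0.679  0.734  0.002]
 [ 0.734  0.679  0.001]
 [-0.001  0.002 -1.   ]]
```

View pics/c2.png

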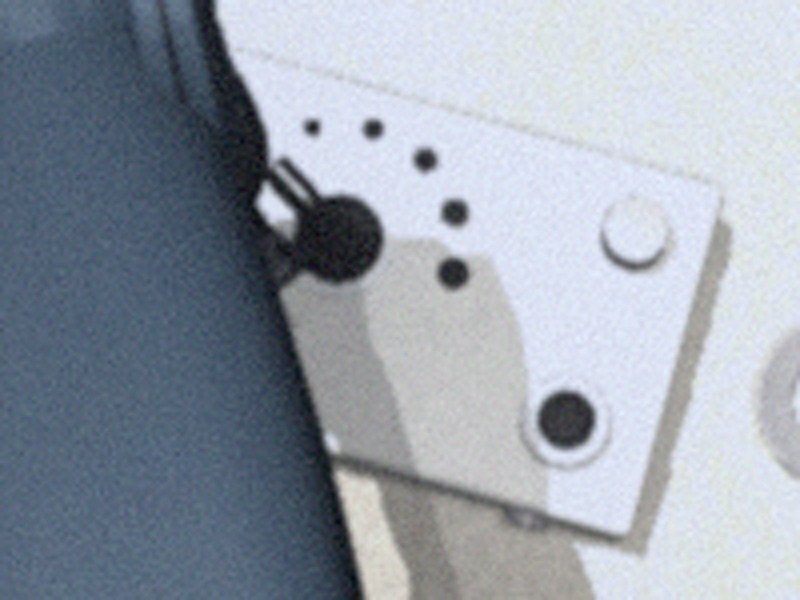

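The top view still shows the nose at the second dot, beside the gripper. I'll descend and check from the scene camera.

Call:
jog_arm:
  increments:
    - [0, 0, -0.012, 0, 0, 0]
    - [0, 0, -0.024, 0, 0, 0]
    - [0, 0, -0.036, 0, 0, 0]
    - [0, 0, -0.044, 0, 0, 0]
    - [0, 0, -0.044, 0, 0, 0]
    - [0, 0, -0.044, 0, 0, 0]

```text
clock: 2.23
position: [522.0, 169.4, 93.8]
tcp_rot: [-0.001, 0.401, 0.916, -0.001]
ft_force: [0.3, -0.8, 0.4]
opening: -0.002
gripper_force: 0.0
```

```bash
python3 - <<'E'
from h import *
crop("scene",230,190,200,150,4,"pics/c3.png")
s=ctrl.sense(); print(s["position"],s["ft_force"],s["clock"])
E
```

```text
[522.72092255 169.56315503  94.77359048] [ 0.65857582  0.03980914 -0.25774336] 2.2833
```

View pics/c3.png

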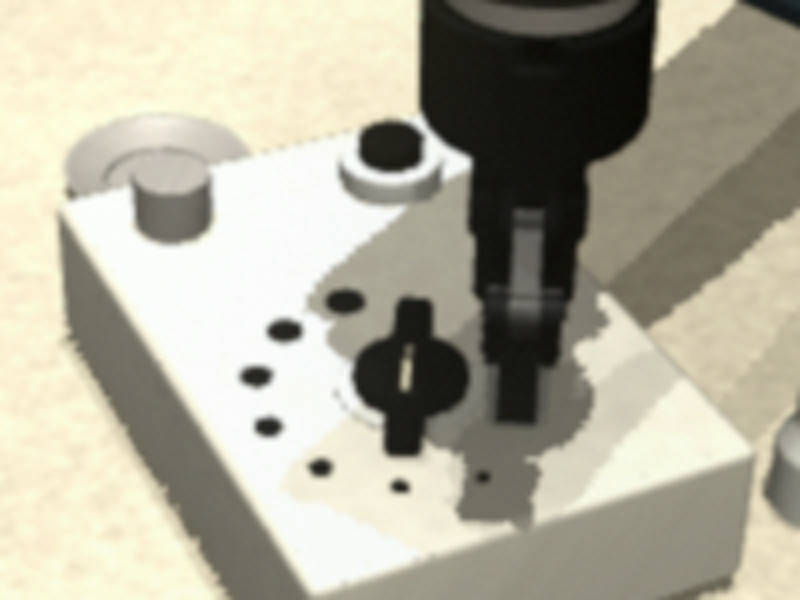

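The scene view shows the finger at crop (515,390), about 20 mm on the counterclockwise side of the nose at (403,440), and low enough to push it.

```bash
cat > tab.py <<'E'
from h import *
y,R,t,e=fit()
def pose(th,g):
    n=np.array([np.sin(th),np.cos(th)]); tt=np.array([np.cos(th),-np.sin(th)])
    return np.r_[(R@(np.array([10,45])+36*n-(18+g)*tt)+t)/1000, np.degrees(y-th+np.pi-2.824)]
W=[(.5236,15),(.5236,10),(.5236,5),(.5236,2),(.5236,0)]+[(a,0) for a in np.linspace(.57,1.95,31)]
cur=np.array([.523058,.169701,-29.1])
for i in range(0,36,12):
    rows=[pose(*w)-cur for w in W[i:i+12]]
    print([[round(a,4),round(b,4),0,0,0,round(c,1)] for a,b,c in rows]); cur=pose(*W[i+11])
E
python3 tab.py
```

```text
[[np.float64(0.0036), np.float64(-0.0039), 0, 0, 0, np.float64(0.0)], [np.float64(0.007), np.float64(-0.0076), 0, 0, 0, np.float64(0.0)], [np.float64(0.0104), np.float64(-0.0112), 0, 0, 0, np.float64(0.0)], [np.float64(0.0125), np.float64(-0.0134), 0, 0, 0, np.float64(0.0)], [np.float64(0.0138), np.float64(-0.0149), 0, 0, 0, np.float64(0.0)], [np.float64(0.0155), np.float64(-0.0156), 0, 0, 0, np.float64(-2.6)], [np.float64(0.0172), np.float64(-0.0164), 0, 0, 0, np.float64(-5.3)], [np.float64(0.0189), np.float64(-0.0172), 0, 0, 0, np.float64(-7.9)], [np.float64(0.0205), np.float64(-0.0182), 0, 0, 0, np.float64(-10.6)], [np.float64(0.022), np.float64(-0.0192), 0, 0, 0, np.float64(-13.2)], [np.float64(0.0235), np.float64(-0.0202), 0, 0, 0, np.float64(-15.8)], [np.float64(0.025), np.float64(-0.0214), 0, 0, 0, np.float64(-18.5)]]
[[np.float64(0.0014), np.float64(-0.0012), 0, 0, 0, np.float64(-2.6)], [np.float64(0.0028), np.float64(-0.0025), 0, 0, 0, np.float64(-5.3)], [np.float64(0.004), np.float64(-0.0038), 0, 0, 0, np.float64(-7.9)], [np.float64(0.0053), np.float64(-0.0052), 0, 0, 0, np
[... 732 characters left out ...]
oat64(0.0015), np.float64(-0.0054), 0, 0, 0, np.float64(-7.9)], [np.float64(0.0018), np.float64(-0.0072), 0, 0, 0, np.float64(-10.5)], [np.float64(0.002), np.float64(-0.009), 0, 0, 0, np.float64(-13.2)], [np.float64(0.0022), np.float64(-0.0109), 0, 0, 0, np.float64(-15.8)], [np.float64(0.0022), np.float64(-0.0127), 0, 0, 0, np.float64(-18.4)], [np.float64(0.0022), np.float64(-0.0146), 0, 0, 0, np.float64(-21.1)], [np.float64(0.0021), np.float64(-0.0164), 0, 0, 0, np.float64(-23.7)], [np.float64(0.0019), np.float64(-0.0183), 0, 0, 0, np.float64(-26.4)], [np.float64(0.0016), np.float64(-0.0201), 0, 0, 0, np.float64(-29.0)], [np.float64(0.0013), np.float64(-0.0219), 0, 0, 0, np.float64(-31.6)]]
```

Call:
jog_arm:
  increments:
    - [0.0036, -0.0039, 0, 0, 0, 0]
    - [0.007, -0.0076, 0, 0, 0, 0]
    - [0.0104, -0.0112, 0, 0, 0, 0]
    - [0.0125, -0.0134, 0, 0, 0, 0]
    - [0.0138, -0.0149, 0, 0, 0, 0]
    - [0.0155, -0.0156, 0, 0, 0, -2.6]
    - [0.0172, -0.0164, 0, 0, 0, -5.3]
    - [0.0189, -0.0172, 0, 0, 0, -7.9]
    - [0.0205, -0.0182, 0, 0, 0, -10.6]
    - [0.022, -0.0192, 0, 0, 0, -13.2]
    - [0.0235, -0.0202, 0, 0, 0, -15.8]
    - [0.025, -0.0214, 0, 0, 0, -18.5]

```text
clock: 3.28
position: [548.3, 148.2, 95.4]
tcp_rot: [0.0, 0.544, 0.839, 0.0]
ft_force: [-0.0, -0.7, -0.1]
opening: -0.001
gripper_force: 0.0
```

```bash
python3 - <<'E'
from h import *
crop("scene",230,190,200,150,4,"pics/c4.png")
s=ctrl.sense(); print(s["position"],s["ft_force"],s["clock"])
E
```

```text
[548.58575691 147.93585635  95.43889611] [-0.19249528  0.26251012 -0.34139708] 3.3333
```

View pics/c4.png

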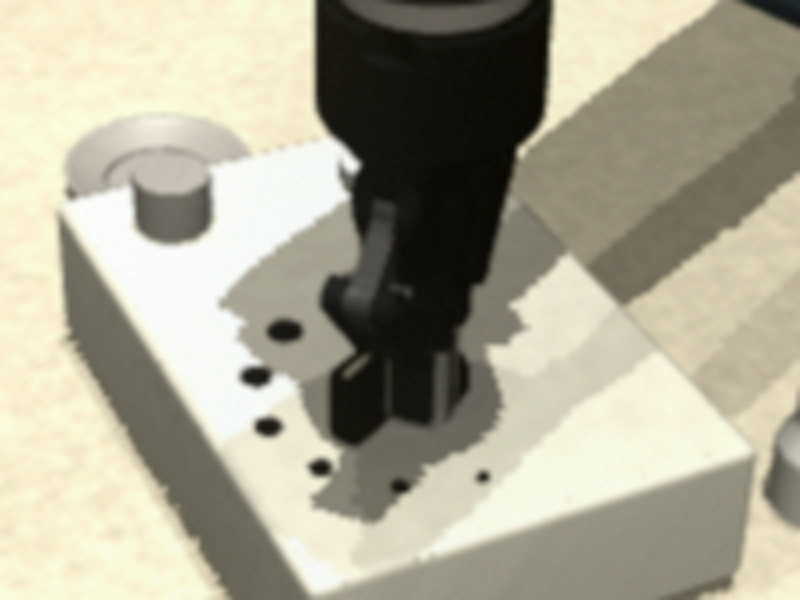

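The knob now points at the third dot, with its nose at crop (350,435) and that dot at (320,467). The force is small, so I'll keep pushing.

Call:
jog_arm:
  increments:
    - [0.0014, -0.0012, 0, 0, 0, -2.6]
    - [0.0028, -0.0025, 0, 0, 0, -5.3]
    - [0.004, -0.0038, 0, 0, 0, -7.9]
    - [0.0053, -0.0052, 0, 0, 0, -10.5]
    - [0.0064, -0.0066, 0, 0, 0, -13.2]
    - [0.0075, -0.0081, 0, 0, 0, -15.8]
    - [0.0086, -0.0097, 0, 0, 0, -18.4]
    - [0.0095, -0.0112, 0, 0, 0, -21.1]
    - [0.0104, -0.0129, 0, 0, 0, -23.7]
    - [0.0112, -0.0145, 0, 0, 0, -26.4]
    - [0.0119, -0.0162, 0, 0, 0, -29.0]
    - [0.0126, -0.018, 0, 0, 0, -31.6]

```text
clock: 4.33
position: [560.8, 130.2, 95.4]
tcp_rot: [-0.0, 0.752, 0.659, 0.0]
ft_force: [0.1, 0.3, -0.2]
opening: -0.003
gripper_force: 0.0
```

Call:
jog_arm:
  increments:
    - [0.0006, -0.0018, 0, 0, 0, -2.6]
    - [0.0011, -0.0035, 0, 0, 0, -5.3]
    - [0.0015, -0.0054, 0, 0, 0, -7.9]
    - [0.0018, -0.0072, 0, 0, 0, -10.5]
    - [0.002, -0.009, 0, 0, 0, -13.2]
    - [0.0022, -0.0109, 0, 0, 0, -15.8]
    - [0.0022, -0.0127, 0, 0, 0, -18.4]
    - [0.0022, -0.0146, 0, 0, 0, -21.1]

```text
clock: 5.0
position: [563.1, 116.3, 95.4]
tcp_rot: [-0.001, 0.86, 0.511, 0.001]
ft_force: [0.1, 1.4, 0.3]
opening: -0.001
gripper_force: 0.7
```

```bash
python3 - <<'E'
from h import *
crop("scene",230,190,200,150,4,"pics/c5.png")
s=ctrl.sense(); print(s["position"],s["ft_force"],s["clock"],s["joints"])
E
```

```text
[563.02690928 115.82466006  95.40844968] [0.30918431 1.1245646  0.53588123] 5.05 [ 8.56573921e-02  1.92299655e-01 -2.95604181e-02  1.34860696e+00
  1.07889174e-03  2.15691688e+00]
```

View pics/c5.png

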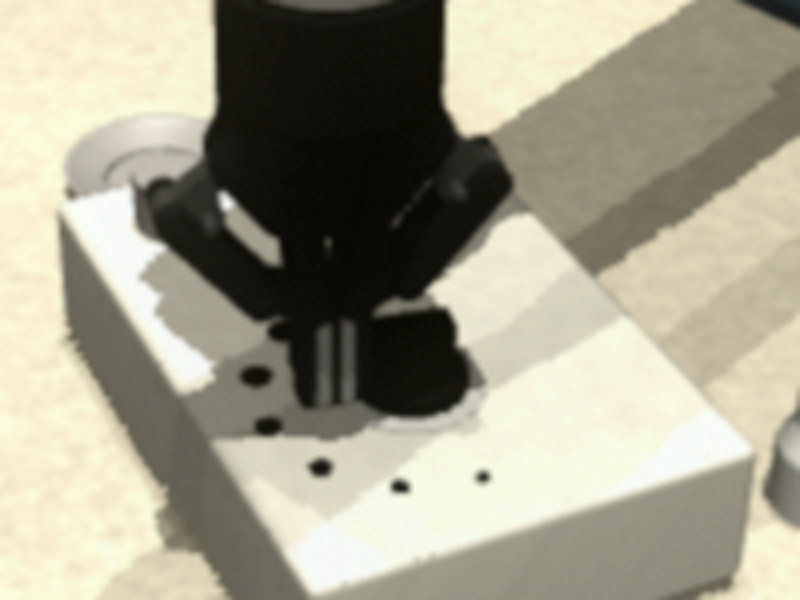

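The finger is behind the nose, with about 1.2 N of detent resistance before the last click. I'll continue to 1.95 rad.

Call:
jog_arm:
  increments:
    - [-0.0001, -0.0018, 0, 0, 0, -2.6]
    - [-0.0003, -0.0037, 0, 0, 0, -5.3]
    - [-0.0006, -0.0055, 0, 0, 0, -7.9]
    - [-0.0009, -0.0073, 0, 0, 0, -10.5]
    - [-0.0009, -0.0073, 0, 0, 0, -10.5]
    - [-0.0009, -0.0073, 0, 0, 0, -10.5]

```text
clock: 5.55
position: [562.0, 108.3, 95.4]
tcp_rot: [0.0, 0.902, 0.431, -0.0]
ft_force: [0.2, 0.3, 0.4]
opening: 0.001
gripper_force: 0.0
```

Call:
jog_arm:
  increments:
    - [0.0063, 0.0078, 0, 0, 0, 0]
    - [0.0126, 0.0155, 0, 0, 0, 0]
    - [0.0126, 0.0155, 0.04, 0, 0, 0]
    - [0.0126, 0.0155, 0.08, 0, 0, 0]
    - [-0.02, 0.05, 0.085, 0, 0, 0]
    - [-0.05, 0.085, 0.085, 0, 0, 0]
    - [-0.08, 0.12, 0.085, 0, 0, 0]
    - [-0.08, 0.12, 0.085, 0, 0, 0]
    - [-0.08, 0.12, 0.085, 0, 0, 0]

```text
clock: 6.3
position: [480.1, 232.2, 181.0]
tcp_rot: [-0.001, 0.901, 0.433, 0.0]
ft_force: [0.5, -0.9, 0.3]
opening: -0.002
gripper_force: 0.0
```

```bash
python3 - <<'E'
from h import *
crop("top",190,170,200,150,4,"pics/c6.png")
s=ctrl.sense(); print(s["position"],s["ft_force"],s["clock"],s["joints"])
E
```

```text
[481.46262319 230.62242613 180.7892398 ] [ 0.66189754 -0.25480236 -0.58384155] 6.35 [ 3.21051239e-01  6.40064574e-02 -2.75233567e-04  1.50535161e+00
  2.01572646e-05  2.56795718e+00]
```

View pics/c6.png

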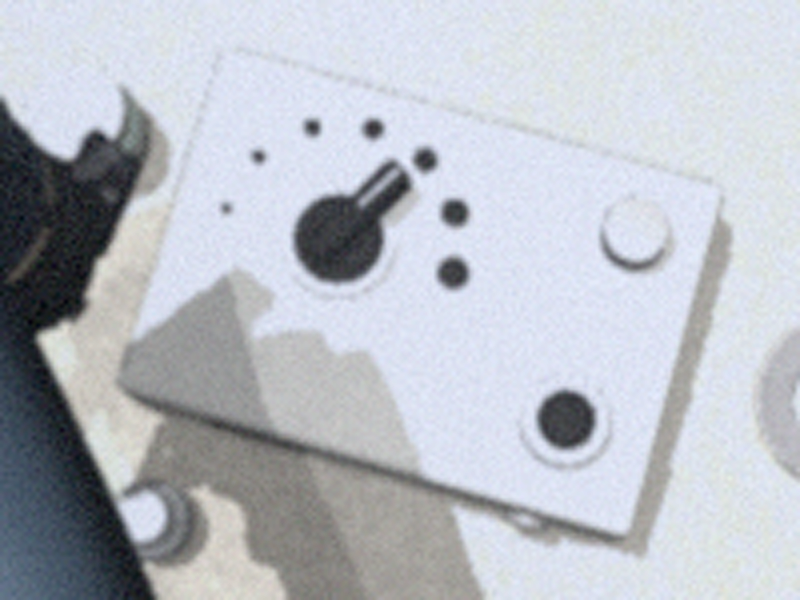

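The nose points at the fifth dot (crop (425,159)), and the bystanders are undisturbed. I'll move over the button and estimate its height.

Call:
jog_arm:
  increments:
    - [-0.006, -0.027, 0, 0, 0, 0]
    - [-0.012, -0.055, 0, 0, 0, 0]
    - [-0.019, -0.082, 0, 0, 0, 0]
    - [-0.025, -0.11, 0, 0, 0, 0]
    - [-0.031, -0.137, 0, 0, 0, 0]
    - [-0.038, -0.165, 0, 0, 0, 0]
    - [-0.044, -0.192, 0, 0, 0, 0]
    - [-0.0504, -0.2192, 0, 0, 0, 0]
    - [-0.0504, -0.2192, -0.02, 0, 0, 0]
    - [-0.0504, -0.2192, -0.04, 0, 0, 0]
    - [-0.0504, -0.2192, -0.055, 0, 0, 0]
    - [-0.0504, -0.2192, -0.055, 0, 0, 0]

```text
clock: 7.35
position: [429.9, 8.3, 121.9]
tcp_rot: [-0.001, 0.903, 0.43, -0.003]
ft_force: [-0.6, 1.3, 0.4]
opening: 0.001
gripper_force: 0.0
```

```bash
python3 - <<'E'
from h import *
s=ctrl.sense(); print(s["position"],s["ft_force"],s["clock"])
print(proj("scene",[[431.5,9.3,z] for z in (80,85,90,95,100)]).round(1).tolist(), proj("top",[[552.5,84.8,101]]))
crop("scene",230,150,200,150,4,"pics/c7.png")
E
```

```text
[429.88721508   8.29106355 121.9046854 ] [-0.61886536  1.32162572  0.35231174] 7.35
[[327.8, 229.7], [327.9, 227.2], [327.9, 224.7], [328.0, 222.2], [328.0, 219.6]] [[290.25820363 210.87686389]]
```

View pics/c7.png

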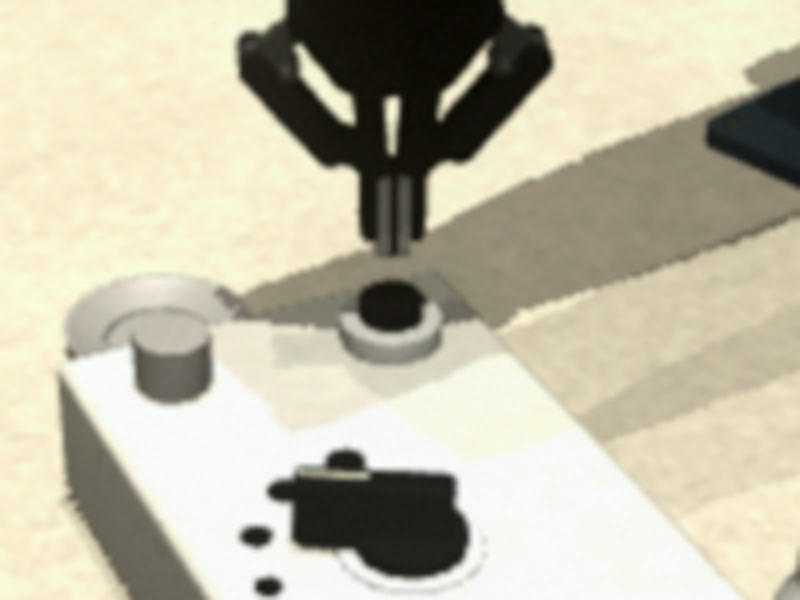

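The closed tip is above the button. Its top is at about z = 90 mm and stands well clear of the housing. I'll go down slowly.

Call:
jog_arm:
  increments:
    - [0, 0, -0.01, 0, 0, 0]
    - [0, 0, -0.02, 0, 0, 0]
    - [0, 0, -0.024, 0, 0, 0]
    - [0, 0, -0.026, 0, 0, 0]
    - [0, 0, -0.027, 0, 0, 0]
    - [0, 0, -0.028, 0, 0, 0]
    - [0, 0, -0.029, 0, 0, 0]
    - [0, 0, -0.03, 0, 0, 0]
    - [0, 0, -0.03, 0, 0, 0]

```text
clock: 8.15
position: [431.4, 9.2, 95.6]
tcp_rot: [0.0, 0.903, 0.43, -0.0]
ft_force: [-2.7, -0.2, 3.9]
opening: 0.002
gripper_force: 1.9
```

Call:
jog_arm:
  increments:
    - [0, 0, -0.001, 0, 0, 0]
    - [0, 0, -0.002, 0, 0, 0]
    - [0, 0, -0.002, 0, 0, 0]

```text
clock: 8.4
position: [431.6, 9.2, 94.0]
tcp_rot: [0.0, 0.903, 0.43, 0.0]
ft_force: [-3.8, 0.1, 7.7]
opening: 0.0
gripper_force: 3.4
```

Call:
jog_arm:
  increments:
    - [0, 0, -0.001, 0, 0, 0]
    - [0, 0, -0.0015, 0, 0, 0]
    - [0, 0, -0.0015, 0, 0, 0]

```text
clock: 8.65
position: [431.7, 9.2, 93.9]
tcp_rot: [0.0, 0.903, 0.43, 0.0]
ft_force: [-6.6, 0.8, 12.9]
opening: -0.002
gripper_force: 6.5
```

```bash
python3 - <<'E'
from h import *
crop("scene",270,180,100,75,8,"pics/c8.png"); print(ctrl.sense()["position"],ctrl.sense()["ft_force"])
E
```

```text
[431.66592519   9.21284285  93.89650858] [-4.88372616  0.57772475 12.53952419]
```

View pics/c8.png

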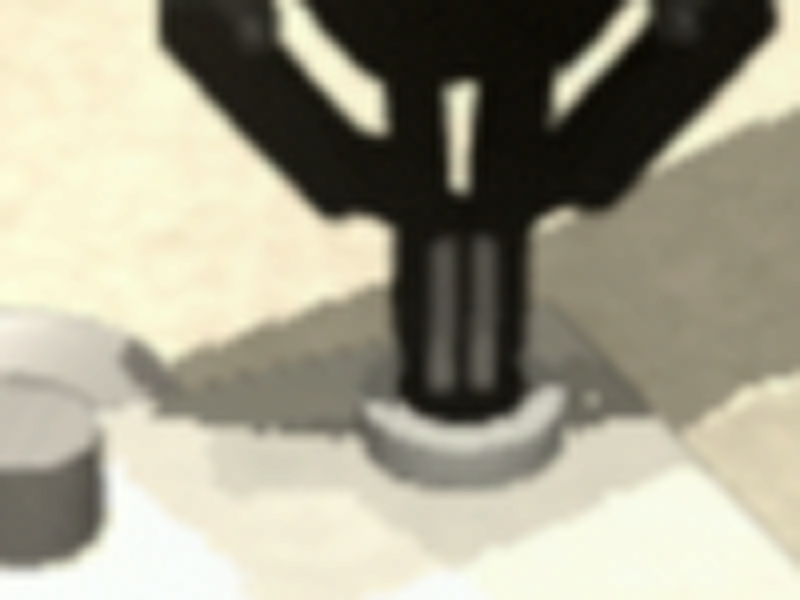

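The finger sits on the button, which is bottomed just above its housing at crop (462,405). I'll retract straight up.

Call:
jog_arm:
  increments:
    - [0, 0, 0.005, 0, 0, 0]
    - [0, 0, 0.015, 0, 0, 0]
    - [0, 0, 0.045, 0, 0, 0]
    - [0, 0, 0.085, 0, 0, 0]
    - [-0.03, 0, 0.1, 0, 0, 0]
    - [-0.06, -0.01, 0.1, 0, 0, 0]
    - [-0.09, -0.02, 0.1, 0, 0, 0]
    - [-0.09, -0.02, 0.1, 0, 0, 0]
    - [-0.09, -0.02, 0.1, 0, 0, 0]
    - [-0.09, -0.02, 0.1, 0, 0, 0]

```text
clock: 9.53
position: [342.5, -10.9, 191.9]
tcp_rot: [0.0, 0.903, 0.43, 0.001]
ft_force: [-0.7, -0.7, 0.2]
opening: 0.0
gripper_force: 0.0
```

```bash
python3 - <<'E'
from h import *
a=cv2.cvtColor(eyes.camera("top"),cv2.COLOR_RGB2BGR)
im=cv2.resize(a[170:320,190:390],None,fx=4,fy=4,interpolation=cv2.INTER_CUBIC)
cv2.imwrite("pics/c9.png",cv2.normalize(im,None,0,255,cv2.NORM_MINMAX)); print(ctrl.sense()["position"],ctrl.sense()["ft_force"])
E
```

```text
[342.52948041 -10.79951971 191.80619687] [-0.40774607 -0.137784   -0.18806143]
```

View pics/c9.png

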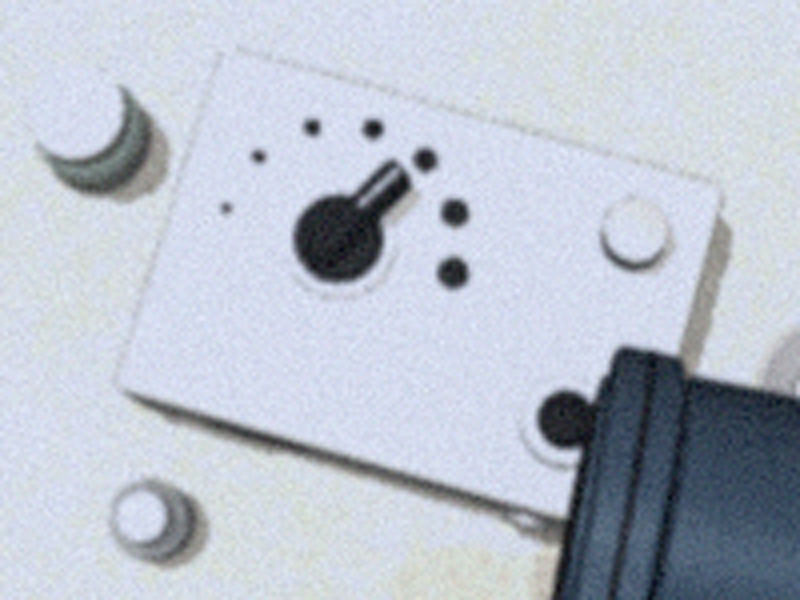

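The knob is still at the fifth dot, the jar, plug and puck are unmoved (the dish is partly hidden but nothing went near it), and the arm is clear.

```bash
python3 -c "
from cell import ctrl
print(ctrl.finish_job())"
```

```text
the job is handed in; nothing more can be done
None
```

The job is handed in: the knob was pushed click by click to the fifth dot and the button was then pressed until it bottomed and let go; the arm ended clear of everything, the jar, plug and puck looked unmoved in the last picture (the arm hid most of the dish), and no verdict came back.

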